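Show the slotted turner to the recipe camera

ROBOT

A 7-joint arm with a two-finger parallel gripper is mounted at the origin on the work surface. World frame = base frame: x ahead of the robot, y to its left, z up, the work surface at z = 0. Lengths are in m, angles in rad, forces in N, time in s.
With the tool pointing down it reaches from about 0.4 to 0.85 m from the base axis. Payload 4.5 kg.
Tool frame: the origin (TCP) lies on the centre line of the jaws, within the pads' length; the fingertips stand r.tips_ahead ahead of it and the grasp point (between the pads) is the TCP (r.tips_ahead is the distance from the TCP to the fingertips, in m); z points along the fingers, y is the direction in which the jaws open and shut (so a half turn about z gives the same grasp; the last joint's range is limited). The gripper opens to 88 mm and grips with 3 to 60 N. Pads are 18 mm wide; open, the fingers measure 123 mm over their backs; the gripper's body (75 mm by 187 mm) begins 45 mm behind the grasp point.
Start: joints at [-1.311, 0.689, -0.195, 1.565, 0.157, 0.902, -0.215], TCP at [0.14, 0.609, 0.258] pointing down, gripper open.
Joint ranges: [-3.01, 3.01], [-0.46, 2.08], [-1.47, 1.51], [0.13, 2.56], [-1, 4.14], [0.04, 2.09], [-2.66, 2.66]. Speed limits (rad/s): [2.57, 2.57, 3.14, 3.14, 3.14, 3.14, 3.14].

INTERFACE

Orientations are given as a unit quaternion [x, y, z, w].
In Python, from plant import r gives the robot as it stands.
- The arm moves only by the shell command python3 -m inch 'ROWS' [FORCE]. ROWS is JSON, a list of rows, each a list of 5 numbers: the shift along the world's x, y, z in units of 25 mm (1.0 is 25 mm), then the turn about the world's z in units of 6 degrees (1.0 is 6 degrees), then the finger opening in mm, from 0 to 88.1. A call has 1 to 5 rows; each row shifts and turns the commanded pose from where the row before left it; what a row does not reach is not made up. A row lasts 1/10 s, in which the tool goes at most 50 mm and 8.59 degrees, less where a joint would pass 70% of its speed; a pose out of reach is approached as far as the arm can. A call is refused whole if a number of a shift passes 1 or a number of a turn 1, either way. A call with a gripper value outside its range is refused whole. The fingers move at their own pace and stop on an object; FORCE is the grip in N (left out, the last holds). Time passes only in rows, so rows that do not move let the fingers close. It gives the time, the measured TCP pose, the force and the opening at its end, in the units of the state.
- r.get_state(): the state, without advancing time (a new reading comes with each control period).
- r.snapshot(name): name is "side" or "top" or "wrist"; returns a dict with "pixels" (480x640x3 uint8, red, green, blue), "range_z" (480x640 float32, m along the optical axis (not along the pixel's ray), 0 where there is no reading), "K" (3x3 intrinsics, pixels), "position" and "attitude" of the camera in the world. Camera axes: x right, y up, looking along -z (the intrinsics and any distortion apply to the point x, -y, -z); pixel columns grow to the right and rows downward; lengths in m; the calibration is good to about 2 mm. A picture is of the moment at which its call begins.
- r.finish_job(): hands the job in, once; it reports no verdict.
The state is a dict: "clock": time; "q": joint angles; "qd": joint speeds; "joint_torque": joint torques, N m; "tool_pos": TCP position; "eef_rot": TCP orientation; "contact_force": force on the tool from outside, world axes, zero at the start; "moment": the same for the moment, N m; "opening": opening from 0.0 (shut) to 1.0 (fully open).
Only numpy, scipy, OpenCV 4.12 (cv2) and the standard library are available. Lean on these libraries where they do the work, as an engineer would, in place of code of your own. Each camera call takes 0.05 s, during which the arm holds its last target. There are 200 camera calls.

TASK

Lift the slotted turner up and off its hook on the utensil rack and present it to the filming phone: blade centred in front of the lens about 15 cm away, its flat face square to the tilted-back lens, handle upward. Finish while holding it there, still and in mid-air; do not let go. Leave the other utensils hanging, do not touch the phone or its stand, and do not push the other things about.

Things in the scene. Friction and masses are not known exactly. Their poses are not given: they have to be found in the camera images.
- turner: Slotted turner hanging on the rack, 80-160 g: black handle 22 mm wide (own y), 8 mm thick (own x); steel blade below. Own z runs up the handle; as hung its axes agree with the rack's. Origin: underside of the top bar of its hanging eye, on the wire (z 0.29 m). Handle spans 5 mm above to 120 mm below the origin; eye: slot 14 mm wide, from origin to 28 mm below. Front and back look alike.
- grip (a point): Point on the turner handle's centre line 36 mm below its origin, below the eye: place to grip from above across the 22 mm width. The handle ends 41 mm above it, the hook's tip 45 mm. Axes as turner.
- blade (a point): Centre of the turner's flat blade, 207.5 mm below its origin and 171.5 mm straight below grip. Blade 75 mm wide (own y), 89 mm high (own z), 3 mm thick (own x, square to its face), with four long upright slots. Axes as turner.
- rack: Fixed utensil rack. Wooden base 110 x 380 x 16 mm, origin under its middle; bar along own y 286 mm up on two posts. Three level wire hooks 7 mm thick, 110 mm apart, run 78 mm from the bar along own -x (to the robot); upturned tips end 9 mm above the wire's top. A utensil hangs 60 mm out from the bar, on any hook: raise it 10-20 mm (the eye allows 21), then draw it 40 mm or more along own -x.
- spatula: Plain narrow spatula on the rack, same black handle, unslotted blade 36 mm wide, 95 mm high. Origin and axes as for the turner.
- skimmer: Round skimmer on the rack, same black handle, perforated disc 90 mm across. Origin and axes as for the turner.
- lens (a point): Centre of the front glass of the 22 mm round lens in the upper middle of the filming phone (black, 150 mm wide, 74 mm tall, lying sideways on a stand), about 95 mm above the worktop. It looks along own -x: obliquely away from the robot and to its left (+x, +y), and upward as the phone leans back. Own y is level along the phone's width, own z up along its face.
- phone (a joint): How far the phone leans back (rad): 0 = lens looks level, 0.5 = lens looks 29 degrees upward. Stiff hinge that keeps its angle. The axes of lens include it.
- stand: Fixed stand carrying the phone: round black foot 100 mm across, phone pivot 78 mm above the worktop. Origin: middle of the foot's underside; the phone faces own -x.
- bowl: white ceramic bowl, 110 mm across and 55 mm high, loose on the worktop. Bystander.
- saltpot: small blue salt pot, 52 mm across, 50 mm high, loose. Bystander.
- mill: dark wooden pepper mill, 54 mm across, 155 mm tall, loose. Bystander.
- mug: white mug, 80 mm across, 90 mm high, loose. Bystander.
Not all that is in view belongs to the job. Leave any orange look-alike of the turner alone.

How it is judged:
By the outcome, as a careful person would: the job done as asked, in the order asked, and still so for the second after the job is handed in, while the arm keeps its last pose, push and grip.
It also fails if it takes over 46 s, if anything falls off the work surface, if the arm or the gripper's body presses on something with over 40 N, if the wrist force passes 120 N, or if a joint passes its speed limit or range.

## Working session

There is one attempt and no reset: what is moved stays moved. The work goes in short steps, Python scripts to look and compute and a shell command to move; the robot and the scene stay as the last step left them, time stands still between calls to the robot, and variables do not carry over. Pictures are saved under pics/ and viewed, about 8 in all and at most 12, crops included, and the job is handed in when it is done.

```bash
mkdir -p pics; ls
cat > h.py <<'E'
import numpy as np,cv2
from scipy.spatial.transform import Rotation as R
from plant import r
def snap(n):
    d=r.snapshot(n); np.savez('last_%s.npz'%n,**{k:np.asarray(d[k]) for k in d}); return d
def load(n): return np.load('last_%s.npz'%n)
def att(d):
    a=np.asarray(d['attitude']); return a if a.shape==(3,3) else R.from_quat(a).as_matrix()
def pts(d,uv):
    K=d['K'];out=[]
    for u,v in uv:
        z=d['range_z'][int(v),int(u)]
        out.append(att(d)@np.array([(u-K[0,2])/K[0,0]*z,-(v-K[1,2])/K[1,1]*z,-z])+d['position'])
    return np.array(out)
def cloud(d):
    K=d['K'];z=d['range_z'];v,u=np.mgrid[:480,:640]
    c=np.stack([(u-K[0,2])/K[0,0]*z,-(v-K[1,2])/K[1,1]*z,-z],-1)
    return c@att(d).T+d['position']
def save(p,img,s=1):
    cv2.imwrite('pics/'+p,cv2.resize(np.ascontiguousarray(img[...,::-1]),None,fx=s,fy=s,interpolation=cv2.INTER_CUBIC))
E
python3 - <<'E'
from h import *
for n in ('side','top','wrist'):
    d=snap(n); save(n+'0.png',d['pixels']); print(n,d['position'],d['attitude'],d['K'],d.keys())
print(r.get_state(),r.tips_ahead)
E
```

```text
pics
side [ 0.32586635 -0.50155358  0.88085361] [ 0.31926952 -0.07456572 -0.19159612  0.92509343] [[482.93143246   0.         327.42122533]
 [  0.         482.93143246 243.41313095]
 [  0.           0.           1.        ]] dict_keys(['pixels', 'range_z', 'K', 'position', 'attitude'])
top [ 0.42967472 -0.00532853  1.31373888] [ 0.03801347 -0.03270103 -0.69674787  0.71556133] [[492.10879818   0.         328.6591852 ]
 [  0.         492.10879818 227.0263134 ]
 [  0.           0.           1.        ]] dict_keys(['pixels', 'range_z', 'K', 'position', 'attitude'])
wrist [0.07575672 0.62438968 0.38476523] [-0.10356769 -0.08214297  0.61733641  0.77551404] [[366.48044746   0.         317.43643874]
 [  0.         366.48044746 245.02313282]
 [  0.           0.           1.        ]] dict_keys(['pixels', 'range_z', 'K', 'position', 'attitude'])
{'clock': 0.15, 'q': array([-1.31116481,  0.68984081, -0.19451052,  1.56607905,  0.15730919,
        0.90251279, -0.21510845]), 'qd': array([-3.34495672e-05, -2.37115270e-03,  1.29666541e-03, -1.72487871e-03,
       -1.56271849e-03,  1.16436655e-04,  1.53441886e-03]), 'joint_torque': array([-1.05594670e-03, -5.27861488e+01, -1.26797821e+00, -1.53584898e+01,
       -5.23762708e-02,  4.00939083e-03,  1.23519458e-04]), 'tool_pos': array([0.13989097, 0.60867886, 0.25706989]), 'eef_rot': array([ 1.12652890e-01,  9.93634138e-01, -7.24912418e-04, -2.16547688e-05]), 'contact_force': array([ 0.02615113, -0.00902506, -0.63024716]), 'moment': array([ 0.00148393,  0.01143375, -0.00361351]), 'opening': 0.9986616805363557} 0.019
```

View pics/side0.png

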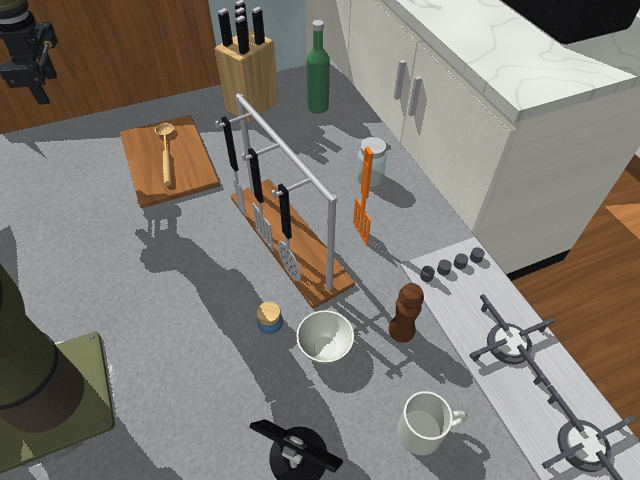

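View pics/top0.png

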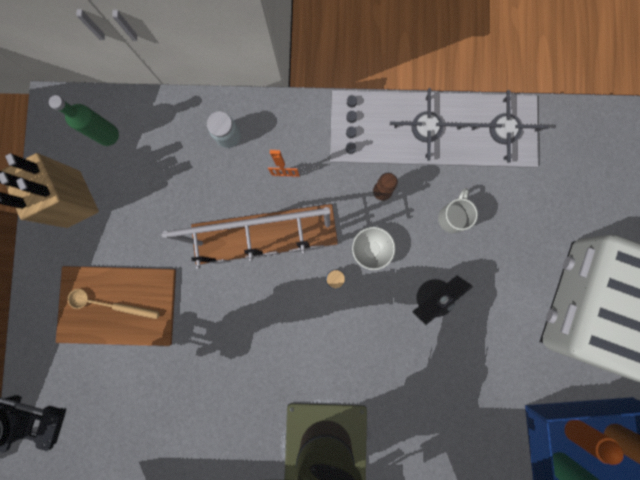

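The three utensils hang at side-image pixels of about (229,145), (256,175) and (285,210). The one at (285,210) has a round disc, so it's the skimmer. I'll enlarge the rack to tell the turner from the spatula.

Run:
```python
from h import *
d=load('side'); im=d['pixels']
a=cv2.resize(im[90:300,200:350],None,fx=2.8,fy=2.8,interpolation=cv2.INTER_CUBIC)
b=cv2.resize(im[410:480,240:350],None,fx=3.4,fy=3.4,interpolation=cv2.INTER_CUBIC)
c=np.zeros((588,a.shape[1]+b.shape[1],3),np.uint8);c[:a.shape[0],:a.shape[1]]=a[:588];c[:b.shape[0],a.shape[1]:]=b
save('crop1.png',c);print(a.shape,b.shape)
P=cloud(d);t=load('top');Q=cloud(t)
# top: phone points high, bar points
def f(Q,u0,u1,v0,v1,zl,zh):
    s=Q[v0:v1,u0:u1].reshape(-1,3);return s[(s[:,2]>zl)&(s[:,2]<zh)]
bar=f(Q,160,335,200,245,.27,.31);m=bar.mean(0);U,S,V=np.linalg.svd(bar-m);print('bar',m,V[0],len(bar),bar.min(0),bar.max(0))
w=f(P,215,315,90,230,.2,.32)
for n,(u0,u1,v0,v1) in dict(a=(215,245,115,170),b=(245,264,148,205),c=(277,296,182,240)).items():
    reg=(slice(v0,v1),slice(u0,u1));pp=P[reg].reshape(-1,3);col=im[reg].reshape(-1,3)
    s=pp[(col.max(1)<55)&(pp[:,2]>.15)&(pp[:,2]<.32)];print(n,len(s),s.mean(0),s.min(0),s.max(0))
ph=f(Q,405,480,265,330,.05,.2);print('phone top',ph.mean(0),ph.min(0),ph.max(0),len(ph))
ph=f(P,245,345,415,480,.05,.2);print('phone side',ph.mean(0),ph.min(0),ph.max(0),len(ph))
for n,uv in dict(bowl=(325,345),salt=(269,315),mill=(410,290),mug=(428,410)).items(): print(n,pts(d,[uv]))
```

```text
(588, 420, 3) (238, 374, 3)
bar [0.53201145 0.17078433 0.29175026] [-0.14106667  0.98999947 -0.00111805] 1271 [0.48939862 0.00385782 0.27161662] [0.57277132 0.35238913 0.29927892]
a 347 [0.46071646 0.27011324 0.23832441] [0.45435684 0.26068008 0.17107247] [0.4668788  0.28588755 0.2955632 ]
b 387 [0.47935267 0.1623107  0.2380634 ] [0.47331802 0.15321922 0.17016228] [0.48565689 0.17870544 0.2956794 ]
c 438 [0.49793082 0.05452507 0.23841304] [0.49315724 0.04420459 0.17047798] [0.50492517 0.06988478 0.29565548]
phone top [ 0.37946643 -0.27805243  0.08883304] [ 0.31932533 -0.34533355  0.0500163 ] [ 0.43954403 -0.21104395  0.12139152] 1188
phone side [ 0.38061532 -0.28692922  0.0946652 ] [ 0.32350575 -0.34763422  0.05034713] [ 0.44338059 -0.21644325  0.11783281] 1649
bowl [[ 0.50910165 -0.10651326  0.0034383 ]]
salt [[ 0.42451196 -0.02414576  0.04793112]]
mill [[ 0.66019972 -0.13577437  0.15381625]]
mug [[ 0.62486962 -0.3030676   0.01844579]]
```

View pics/crop1.png

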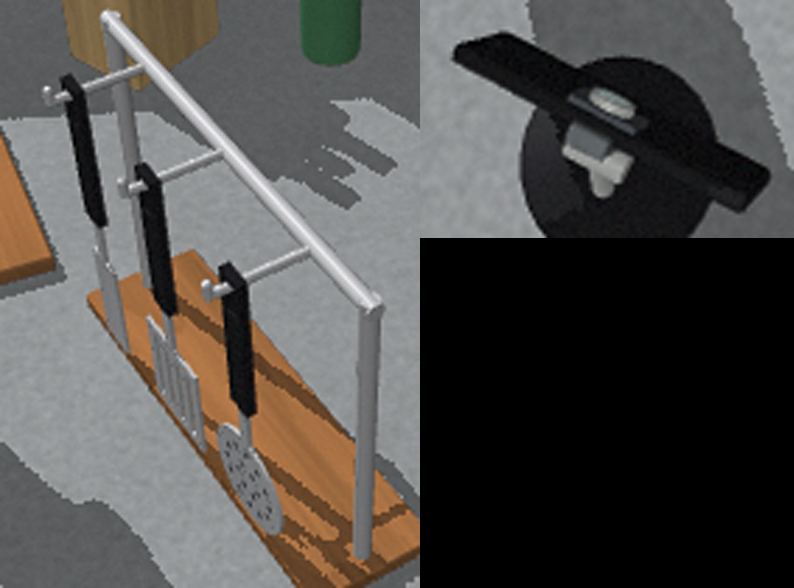

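Candidates in the side image:

| Utensil | Pixel | Blade |
|---|---|---|
| Left | (229,145) | Narrow and plain, so it's the spatula |
| Middle | (256,175), blade (263,230) | Wide with upright slots, so it's **the turner** |
| Right | (285,210) | Perforated disc, so it's the skimmer |

The orange look-alike at (363,190) stays alone. Next I'll measure the phone and refine the handle position.

Run:
```python
from h import *
t=load('top');Q=cloud(t);s=load('side');P=cloud(s)
save('phone_top.png',t['pixels'][255:345,390:500],6)
A=Q[265:330,405:480].reshape(-1,3);A=A[(A[:,2]>.045)&(A[:,2]<.14)]
B=P[415:480,245:345].reshape(-1,3);B=B[(B[:,2]>.045)&(B[:,2]<.14)]
def ransac(X,th=.0015,n=3000,rng=np.random.default_rng(0)):
    best=None;bc=0
    for _ in range(n):
        p=X[rng.choice(len(X),3,False)];nn=np.cross(p[1]-p[0],p[2]-p[0]);l=np.linalg.norm(nn)
        if l<1e-6: continue
        nn/=l;k=abs((X-p[0])@nn)<th
        if k.sum()>bc:bc=k.sum();best=k
    Y=X[best];m=Y.mean(0);V=np.linalg.svd(Y-m)[2];return m,V,best
for nm,X in(('top',A),('side',B)):
    for k in range(2):
        m,V,b=ransac(X);n=V[2]*np.sign(V[2]@[1,1,.3]);Y=(X[b]-m)@V.T
        print(nm,b.sum(),len(X),'c',m,'n',n,'elev',np.degrees(np.arcsin(n[2])),'az',np.degrees(np.arctan2(n[1],n[0])),'long',V[0],np.ptp(Y,0))
        X=X[~b]
# handle in rack coords
yaw=np.arctan2(.14107,.99);rx=np.array([np.cos(yaw),np.sin(yaw)]);ry=np.array([-rx[1],rx[0]])
im=s['pixels'];print('rack x',rx)
for n,(u0,u1,v0,v1) in dict(a=(215,245,115,170),b=(245,264,148,205),c=(277,296,182,240)).items():
    pp=P[v0:v1,u0:u1].reshape(-1,3);col=im[v0:v1,u0:u1].reshape(-1,3)
    q=pp[(col.max(1)<55)&(pp[:,2]>.17)&(pp[:,2]<.32)]
    print(n,np.percentile(q[:,:2]@rx,[2,50,98]),np.percentile(q[:,:2]@ry,[2,50,98]),q[:,2].max())
b=Q[200:245,160:335].reshape(-1,3);b=b[(b[:,2]>.285)&(b[:,2]<.31)];print('bar rx',np.percentile(b[:,:2]@rx,[5,50,95]))
w=load('wrist');print('wrist axis',-att(w)[:,2],'up',att(w)[:,1])
```

```text
top 673 1217 c [ 0.3822689  -0.27674672  0.08274482] n [0.69491728 0.58171315 0.42272897] elev 25.00699886346194 az 39.93259913231272 long [-0.64083433  0.76767361 -0.00293094] [0.14920248 0.0769908  0.00299683]
top 238 544 c [ 0.38128354 -0.27429513  0.08652563] n [0.69704414 0.58264201 0.41792075] elev 24.703384917705357 az 39.891419061288445 long [-0.62535815  0.77914067 -0.0432088 ] [0.14416085 0.07297027 0.00272954]
side 924 1673 c [ 0.3860429  -0.28223561  0.08650956] n [0.68860552 0.5778477  0.43808044] elev 25.981469400700075 az 40.00190706552813 long [ 6.42928421e-01 -7.65926204e-01 -3.08999419e-04] [0.14921153 0.07590575 0.00312828]
side 310 749 c [ 0.36998426 -0.29134331  0.10256752] n [ 0.74908664  0.64243801 -0.16168677] elev -9.304815953306537 az 40.617329576672155 long [ 0.65148135 -0.75865473  0.00387996] [0.14724912 0.04713364 0.00319311]
rack x [0.98999963 0.14106995]
a [0.49121423 0.49330527 0.49914979] [0.19403485 0.19878459 0.21727599] 0.29556319698714406
b [0.4945025  0.49639442 0.50268798] [0.08510686 0.08937737 0.10720671] 0.2956794020811372
c [0.49786709 0.49945247 0.50607318] [-0.02482655 -0.01948495 -0.00243729] 0.2956554771776376
bar rx [0.51591151 0.55472461 0.56363946]
wrist axis [ 0.25527825 -0.05921671 -0.96505253] up [-0.94049139  0.21633899 -0.26205608]
```

View pics/phone_top.png

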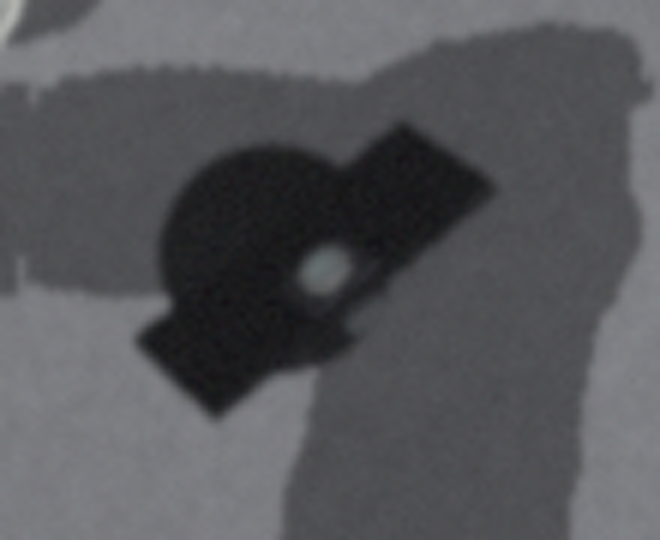

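The top image shows the lens at crop (326,271), which is full-image pixel (444,300). The side crop shows it at about (296,439). The phone face fits a plane at azimuth 40° and elevation 25°. The tool can only yaw, so I'll pivot the turner about the jaw axis in the grip, by dragging the blade tip on the worktop. Now for the exact targets.

Run:
```python
from h import *
t=load('top');Q=cloud(t);s=load('side');P=cloud(s)
yaw=np.radians(9.8);rx=np.array([np.cos(yaw),np.sin(yaw)]);ry=np.array([-rx[1],rx[0]])
im=s['pixels'];H={}
for n,(u0,u1,v0,v1) in dict(a=(215,245,115,170),b=(245,264,148,205),c=(277,296,182,240)).items():
    pp=P[v0:v1,u0:u1].reshape(-1,3);col=im[v0:v1,u0:u1].reshape(-1,3)
    q=pp[(col.max(1)<55)&(pp[:,2]>.17)&(pp[:,2]<.32)]
    x=np.percentile(q[:,:2]@rx,[1,99]);y=np.percentile(q[:,:2]@ry,[1,99]);print(n,x,y)
    H[n]=(x.mean(),y.mean());print(n,'centre',H[n][0]*rx+H[n][1]*ry)
    # top view of handle tops
b=Q[195:270,160:335].reshape(-1,3);b=b[(b[:,2]>.285)&(b[:,2]<.31)];hx=b[:,:2]@rx;print('bar rx hist',np.histogram(hx,np.arange(.46,.58,.006)))
c=t['pixels'][195:270,160:335].reshape(-1,3);bb=Q[195:270,160:335].reshape(-1,3);k=(c.max(1)<55)&(bb[:,2]>.28)&(bb[:,2]<.31);k&=abs(bb[:,:2]@ry-H['b'][1])<.03
print('top handle',k.sum(),np.percentile(bb[k][:,:2]@rx,[2,50,98]),np.percentile(bb[k][:,:2]@ry,[2,50,98]))
print('lens top',pts(t,[(444.3,300.2),(444,300),(445,300),(444,301)]),'lens side',pts(s,[(296,439),(297,440),(296,438)]))
print('board',pts(t,[(173,300),(173,340),(100,300)]),'rackbase',pts(t,[(215,262),(335,245)]))
```

```text
a [0.49677046 0.50514869] [0.17918162 0.20316303]
a centre [0.46111018 0.2736508 ]
b [0.49701578 0.50527431] [0.07011089 0.09292836]
b centre [0.47995687 0.16562973]
c [0.49725016 0.50561202] [-0.03987075 -0.01667333]
c centre [0.49892632 0.05748884]
bar rx hist (array([  0,   0,   1,  30,  28,  41,  98,  40,  31,  30,  26,  33,  25,
        29,  33, 320, 479, 253,   0]), array([0.46 , 0.466, 0.472, 0.478, 0.484, 0.49 , 0.496, 0.502, 0.508,
       0.514, 0.52 , 0.526, 0.532, 0.538, 0.544, 0.55 , 0.556, 0.562,
       0.568, 0.574]))
top handle 29 [0.49558994 0.49888425 0.50168461] [0.0728606  0.0814838  0.09192755]
lens top [[ 0.3797088  -0.28024801  0.10474785]
 [ 0.38017243 -0.27950676  0.10480092]
 [ 0.38048691 -0.2805419   0.11087544]
 [ 0.37784465 -0.2791027   0.10662023]] lens side [[ 0.3829346  -0.28090938  0.10692291]
 [ 0.3838279  -0.28282659  0.10662229]
 [ 0.38393677 -0.27775804  0.10078936]]
board [[0.35750578 0.40672073 0.02058612]
 [0.25312853 0.40548398 0.00539807]
 [0.3522136  0.59825615 0.01902991]] rackbase [[ 0.45680249  0.27693766  0.1262107 ]
 [ 0.51370042 -0.01191943 -0.00178013]]
```

```bash
python3 -m inch '[[0.75,-0.98,0.8,0.76,50],[0.75,-0.98,0.8,0.76,50],[0.75,-0.98,0.8,0.76,50],[0.75,-0.98,0.8,0.76,50],[0.75,-0.98,0.8,0.76,50]]' 15; python3 -m inch '[[0.75,-0.98,0,0,50],[0.75,-0.98,0,0,50],[0.75,-0.98,0,0,50],[0.75,-0.98,0,0,50],[0.75,-0.98,0,0,50]]';python3 -m inch '[[0.75,-0.98,0,0,50],[0.75,-0.98,0,0,50],[0.75,-0.98,0,0,50],[0.75,-0.98,0,0,50],[0,0,0,0,50]]'
```

```text
clock: 0.65
tool_pos: [0.2343, 0.4853, 0.3582]
eef_rot: [-0.088, 0.996, -0.0, -0.0]
contact_force: [0.9, 0.6, -0.4]
opening: 0.581
clock: 1.15
tool_pos: [0.328, 0.3629, 0.3576]
eef_rot: [-0.086, 0.996, -0.0, -0.0]
contact_force: [0.7, 0.3, 0.7]
opening: 0.563
clock: 1.65
tool_pos: [0.4051, 0.2618, 0.3573]
eef_rot: [-0.082, 0.997, -0.002, 0.0]
contact_force: [-0.3, 0.8, 0.6]
opening: 0.57
```

```bash
python3 -m inch '[[0.74,-0.96,0,0,50],[0.74,-0.96,0,0,50],[0.74,-0.96,0,0,50],[0.74,-0.96,0,0,50],[0,0,0,0,50]]'
python3 - <<'E'
from h import *
d=snap('wrist');save('w1.png',d['pixels'][100:420,100:540],1.8);st=r.get_state();print(st['tool_pos'],R.from_quat(st['eef_rot']).as_matrix()[:,1])
P=cloud(d);yaw=np.radians(9.8);rx=np.array([np.cos(yaw),np.sin(yaw)]);ry=np.array([-rx[1],rx[0]])
X=P.reshape(-1,3);c=d['pixels'].reshape(-1,3);k=(c.max(1)<60)&(X[:,2]>.27)&(X[:,2]<.305)&(abs(X[:,:2]@ry-.0815)<.03)
print(k.sum(),np.percentile(X[k][:,:2]@rx,[2,50,98]),np.percentile(X[k][:,:2]@ry,[2,50,98]))
E
```

```text
clock: 2.15
tool_pos: [0.4784, 0.1666, 0.3573]
eef_rot: [-0.083, 0.997, -0.001, 0.0]
contact_force: [-1.0, 0.0, -0.4]
opening: 0.569
[0.47696478 0.1690275  0.35739923] [-1.67935898e-01  9.85797882e-01 -2.66087923e-04]Traceback (most recent call last):
  File "<stdin>", line 5, in <module>
    return _quantile_unchecked(
        a, q, axis, out, overwrite_input, method, keepdims, weights)
    return _ureduce(a,
                    func=_quantile_ureduce_func,
    ...<5 lines>...
                    overwrite_input=overwrite_input,
                    method=method)
    r = func(a, **kwargs)
    result = _quantile(arr,
                       quantiles=q,
    ...<2 lines>...
                       out=out,
                       weights=wgt)
    slices_having_nans = np.isnan(arr[-1, ...])
                                  ~~~^^^^^^^^^
IndexError: index -1 is out of bounds for axis 0 with size 0
```

View pics/w1.png

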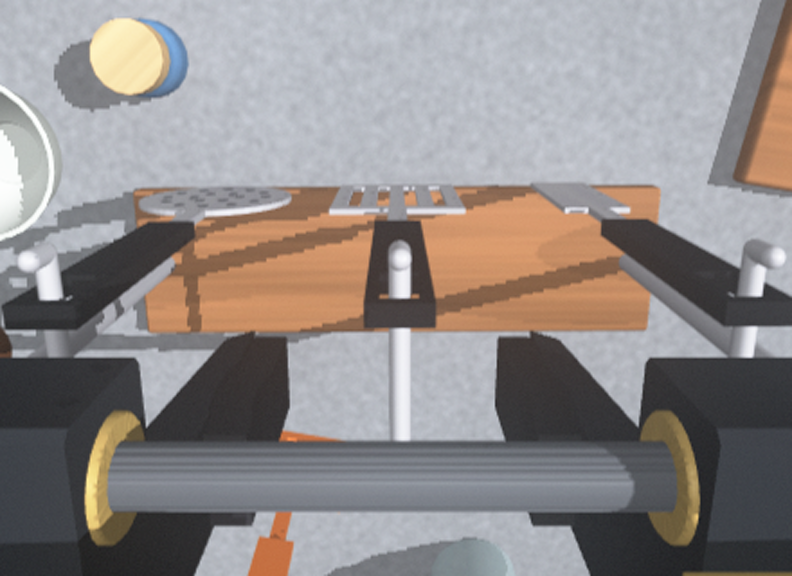

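The picture shows the slotted turner's eye and wire at crop (400,260), between the fingers at 288 and 497. The skimmer is on the left and the spatula on the right, so the identity is confirmed. Descend and grip.

```bash
python3 -m inch '[[0.02,0,-0.97,0,50],[0.02,-0.05,-1,0,50],[0.02,0,-1,0,50],[0,0,-0.97,0,50],[0,0,0,0,50]]' 15; python3 -m inch '[[0,0,0,0,10],[0,0,0,0,10],[0,0,0,0,10],[0,0,0,0,10],[0,0,0,0,10]]' 20
```

```text
clock: 2.7
tool_pos: [0.4751, 0.1699, 0.2569]
eef_rot: [-0.087, 0.996, -0.0, -0.003]
contact_force: [-0.7, -0.6, 0.1]
opening: 0.568
clock: 3.2
tool_pos: [0.4784, 0.1691, 0.2601]
eef_rot: [-0.086, 0.996, 0.0, 0.001]
contact_force: [-0.3, -0.7, 4.1]
opening: 0.248
```

```bash
python3 -m inch '[[0,0,0.3,0,10],[0,0,0.3,0,10],[0,0,0,0,10]]' 25; python3 -m inch '[[-0.4,-0.07,0,0,10],[-0.6,-0.1,0,0,10],[-0.6,-0.1,0,0,10],[-0.8,-0.14,0,0,10],[-0.8,-0.14,0,0,10]]'
```

```text
clock: 3.5
tool_pos: [0.4785, 0.1692, 0.2754]
eef_rot: [-0.086, 0.996, 0.0, 0.001]
contact_force: [-0.1, -0.4, -1.7]
opening: 0.247
clock: 4.0
tool_pos: [0.3962, 0.1547, 0.274]
eef_rot: [-0.086, 0.996, -0.0, -0.001]
contact_force: [-0.6, 0.2, -1.1]
opening: 0.249
```

```bash
python3 -m inch '[[-0.8,0.5,0,0,10],[-0.6,0.9,0,0,10],[-0.4,1,0,0,10],[-0.2,1,0,0,10],[-0.2,1,0,0,10]]'; python3 -m inch '[[-0.2,1,0,0.5,10],[-0.1,1,0,1,10],[-0.1,1,0,1,10],[0,0,0,1,10],[0,0,0,1,10]]';python3 -m inch '[[0,0,0,1,10],[0,0,0,1,10],[0,0,0,1,10],[0,0,0,1,10],[0,0,0,1,10]]';python3 -m inch '[[0,0,0,1,10],[0,0,0,1,10],[0,0,0,1,10],[0,0,0,1,10],[0,0,0,0.5,10]]'
python3 - <<'E'
from h import *
a=snap('side');b=snap('top');save('s2.png',np.hstack([a['pixels'][60:360,60:420],b['pixels'][150:450,40:400]]),1.1)
E
```

```text
clock: 4.5
tool_pos: [0.3416, 0.2655, 0.2741]
eef_rot: [-0.086, 0.996, -0.0, -0.0]
contact_force: [-0.3, 0.1, -1.0]
opening: 0.245
clock: 5.0
tool_pos: [0.3317, 0.3404, 0.2739]
eef_rot: [-0.319, 0.948, -0.0, -0.001]
contact_force: [-0.1, -1.0, -1.0]
opening: 0.242
clock: 5.5
tool_pos: [0.3321, 0.3393, 0.2739]
eef_rot: [-0.553, 0.833, -0.0, -0.001]
contact_force: [0.5, -0.2, -1.2]
opening: 0.242
clock: 6.0
tool_pos: [0.3322, 0.3393, 0.2739]
eef_rot: [0.732, -0.682, 0.0, 0.001]
contact_force: [-0.4, -1.0, -1.1]
opening: 0.244
```

View pics/s2.png

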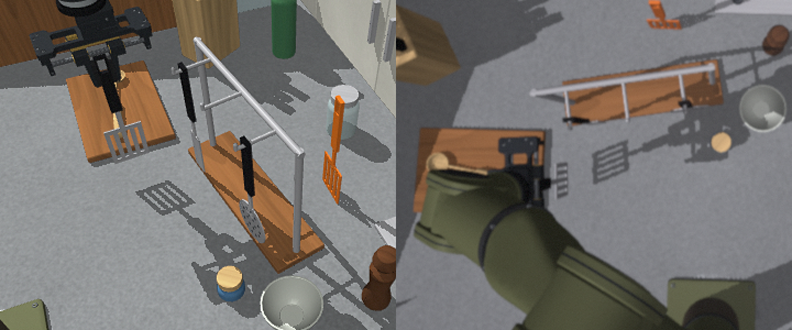

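The turner is held, and the spatula and skimmer still hang. Lower until the tip nearly touches, then tilt by dragging toward -y.

```bash
python3 -m inch '[[0,0,-0.7,0,10],[0,0,-0.7,0,10],[0,0,-0.5,0,10],[0,0,0,0,10]]' 12; python3 -m inch '[[0,-0.2,-0.1,0,10],[0,-0.3,-0.1,0,10],[0,-0.3,-0.08,0,10],[0,-0.3,-0.08,0,10],[0,-0.3,-0.08,0,10]]'
```

```text
clock: 6.5
tool_pos: [0.332, 0.3388, 0.2254]
eef_rot: [0.73, -0.683, 0.0, 0.002]
contact_force: [0.0, 0.8, -1.0]
opening: 0.247
clock: 7.0
tool_pos: [0.334, 0.3064, 0.2181]
eef_rot: [0.73, -0.683, 0.0, -0.003]
contact_force: [-0.3, -1.5, 17.9]
opening: 0.251
```

Run:
```python
from h import *
a=snap('side');save('s3.png',a['pixels'][60:240,80:260],3.3)
P=cloud(a)
st=r.get_state();print(st['tool_pos'],st['contact_force'],st['moment'])
X=P[100:260,100:240].reshape(-1,3);k=(abs(X[:,0]-.332)<.045)&(abs(X[:,1]-.32)<.12)&(X[:,2]>.012)&(X[:,2]<.19);X=X[k]
for z0 in np.arange(.01,.19,.02):
    q=X[(X[:,2]>z0)&(X[:,2]<z0+.02)]
    if len(q):print(round(z0,2),len(q),np.median(q,0))
```

```text
[0.33401179 0.30440062 0.21760832] [-0.33539524 -1.4252396  13.47949984] [-0.10722063  0.15170576  0.00486894]
0.01 416 [0.32692929 0.41599162 0.01608111]
0.03 119 [0.33249888 0.32151091 0.03899984]
0.05 115 [0.3338151  0.31954428 0.06043103]
0.07 175 [0.33372945 0.31783437 0.08139566]
0.09 28 [0.33392563 0.31534207 0.10000067]
0.11 28 [0.33412753 0.31309915 0.12026327]
0.13 66 [0.33434027 0.30905796 0.1403097 ]
0.15 73 [0.33456128 0.30690022 0.16016797]
0.17 75 [0.33510891 0.30506731 0.17902513]
```

View pics/s3.png

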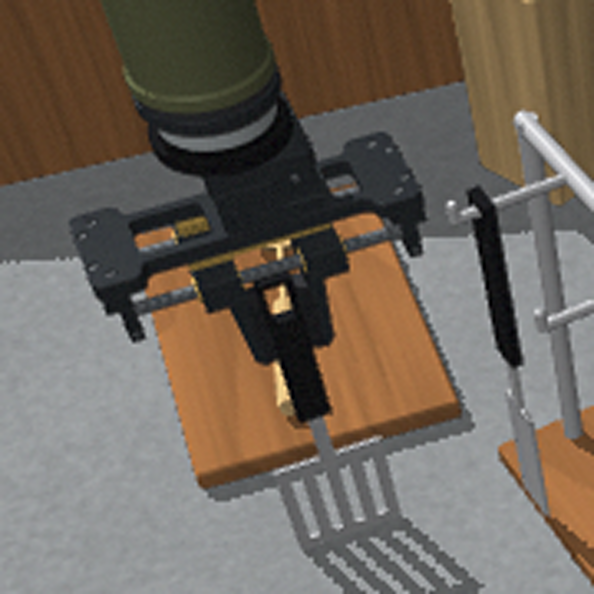

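The side crop shows the blade tilting with the tip stuck on the table, at about 6.7° so far from the depth slices. Continue along the arc.

```bash
python3 -m inch '[[0,-0.31,-0.03,0,10],[0,-0.31,-0.05,0,10],[0,-0.31,-0.06,0,10],[0,-0.31,-0.07,0,10],[0,-0.31,-0.08,0,10]]'; python3 -m inch '[[0,-0.31,-0.09,0,10],[0,-0.31,-0.1,0,10],[0,-0.31,-0.11,0,10],[0,-0.31,-0.12,0,10],[0,0,0,0,10]]'
cat > slope.py <<'E'
from h import *
import sys
a=snap('side');P=cloud(a);st=r.get_state();t=st['tool_pos'];print(t,st['contact_force'])
M=R.from_quat(st['eef_rot']).as_matrix();j=M[:2,1];d=np.array([j[1],-j[0]])
if d@[np.cos(np.radians(67)),np.sin(np.radians(67))]<0:d=-d   # horizontal, toward tip side
X=P.reshape(-1,3);h=(X[:,:2]-t[:2])@d;w=(X[:,:2]-t[:2])@np.array([-d[1],d[0]])
zb=t[2]-X[:,2]
k=(abs(w)<.036)&(zb>.06)&(zb<.23)&(X[:,2]>.012)
k&=abs(h-zb*np.tan(np.radians(float(sys.argv[1]))))<.02
X=X[k];h=h[k];w=w[k];zb=zb[k]
for z0 in np.arange(.06,.23,.02):
    q=(zb>z0)&(zb<z0+.02)
    if q.sum()>5:print(round(z0,2),q.sum(),np.round([np.median(h[q]),np.median(w[q]),np.median(zb[q])],4))
p=np.polyfit(zb,h,1);k2=abs(np.polyval(p,zb)-h)<.006;p=np.polyfit(zb[k2],h[k2],1);print('tilt',np.degrees(np.arctan(p[0])),p,'maxlen',np.percentile(np.hypot(zb,h),99))
b=k2&(np.hypot(zb,h)>.14);print('blade pts',b.sum(),'w range',np.percentile(w[b],[2,98]),'dist range',np.percentile(np.hypot(zb,h)[b],[1,99]))
c=X[b].mean(0);V=np.linalg.svd(X[b]-c)[2];n=V[2]*np.sign(V[2]@[d[0],d[1],.3]);print('blade plane n',n,'elev',np.degrees(np.arcsin(n[2])),'az',np.degrees(np.arctan2(n[1],n[0])))
E
python3 slope.py 24
```

```text
clock: 7.55
tool_pos: [0.3342, 0.2664, 0.2094]
eef_rot: [0.73, -0.683, 0.0, -0.002]
contact_force: [1.6, -0.4, 4.2]
opening: 0.247
clock: 8.05
tool_pos: [0.3322, 0.2336, 0.1973]
eef_rot: [0.73, -0.683, 0.0, 0.002]
contact_force: [1.4, -0.4, 2.0]
opening: 0.254
[0.33230173 0.23426158 0.19755663] [ 0.89971116 -0.79765098  4.55643772]
0.06 37 [ 0.0252 -0.0017  0.0694]
0.08 14 [ 0.0388 -0.0033  0.0926]
0.1 56 [ 0.0519 -0.0015  0.1178]
0.12 80 [ 0.0573 -0.0002  0.1271]
0.14 56 [ 0.0668 -0.0021  0.1498]
0.16 49 [0.0755 0.0004 0.1675]
0.18 16 [ 0.0836 -0.0012  0.1835]
tilt 26.853644202279266 [ 0.50631207 -0.00849805] maxlen 0.20362248433568056
blade pts 158 w range [-0.03492702  0.03293297] dist range [0.14087998 0.20410962]
blade plane n [0.01162603 0.90015023 0.43542439] elev 25.812301419568037 az 89.26002856239434
```

The tilt is about 26° and well aligned. Tighten the grip, lift clear, and carry it past the rack toward the phone.

```bash
python3 -m inch '[[0,0,0,0,10],[0,0,0,0,10],[0,0,0.5,0,10],[0,0,0.8,0,10],[0,0,1,0,10]]' 40; python3 -m inch '[[0.2,-0.5,1,0,10],[0.4,-0.8,1,0,10],[0.5,-0.8,1,0,10],[0.5,-0.8,0,0,10],[0.5,-0.8,0,0,10]]'; python3 -m inch '[[0.5,-0.8,0,0,10],[0.5,-0.8,0,0,10],[0,-0.8,0,0,10],[0,-0.8,0,0,10],[0,-0.8,0,0,10]]'; python3 -m inch '[[0,-0.8,0,0,10],[0,-0.8,0,0,10],[0,-0.8,0,0,10],[0,-0.8,0,0,10],[0,-0.8,0,0,10]]'
python3 - <<'E'
from h import *
# lens by ray/plane using initial pictures (files top0/side0) 
import cv2
K={'top':(load('top')['K'],att(load('top')),load('top')['position']),'side':(load('side')['K'],att(load('side')),load('side')['position'])}
px={'top':(444.3,300.2),'side':(296.5,439.4)}
n=np.array([.692,.580,.430]);n/=np.linalg.norm(n);c=np.array([.384,-.2795,.0846]);L=[]
for k,(u,v) in px.items():
    M,A,p=K[k];d=A@np.array([(u-M[0,2])/M[0,0],-(v-M[1,2])/M[1,1],-1]);d/=np.linalg.norm(d);L.append((p,d));print(k,'plane hit',p+d*((c-p)@n)/(d@n))
S=sum(np.eye(3)-np.outer(d,d) for p,d in L);b=sum((np.eye(3)-np.outer(d,d))@p for p,d in L);print('triang',np.linalg.solve(S,b))
E
```

```text
clock: 8.6
tool_pos: [0.3316, 0.2352, 0.2553]
eef_rot: [0.731, -0.682, -0.001, 0.002]
contact_force: [0.5, 0.3, -1.7]
opening: 0.244
clock: 9.1
tool_pos: [0.3854, 0.1425, 0.3308]
eef_rot: [0.731, -0.682, -0.0, -0.0]
contact_force: [0.3, -0.0, -0.8]
opening: 0.241
clock: 9.6
tool_pos: [0.4096, 0.0426, 0.3299]
eef_rot: [0.731, -0.682, -0.001, 0.001]
contact_force: [0.0, 0.2, -1.3]
opening: 0.241
clock: 10.1
tool_pos: [0.4098, -0.0574, 0.3301]
eef_rot: [0.731, -0.682, -0.001, 0.0]
contact_force: [-0.3, 0.1, -1.1]
opening: 0.24
top plane hit [ 0.37934064 -0.28227371  0.0958396 ]
side plane hit [ 0.38616655 -0.27130304  0.070057  ]
triang [ 0.38164747 -0.28070471  0.10469117]
```

```bash
python3 -m inch '[[0.14,-0.9,0,0,10],[0.14,-0.9,0,0,10],[0.14,-0.9,0,0,10],[0.14,-0.9,0,0,10],[0.14,-0.9,0,-0.5,10]]'; python3 -m inch '[[0,-0.9,0,-1,10],[0,-0.9,0,-1,10],[0,-0.6,0,-1,10],[0,-0.5,-0.1,-1,10],[0,0,0,-1,10]]'; python3 -m inch '[[0,0,0,-1,10],[0,0,0,-1,10],[0,0,0,-1,10],[0,0,0,-0.5,10],[0,0,0,0,10]]';  python3 slope.py 25
python3 - <<'E'
from h import *
w=snap('wrist');t=snap('top');s=load('side')
pad=lambda x:cv2.resize(x,(390,290))
save('s4.png',np.hstack([w['pixels'][0:480,0:640][::1,::1][:480,:640].copy()[...][::1] if 0 else cv2.resize(w['pixels'],(400,300)),cv2.resize(s['pixels'][330:480,240:440],(400,300))]))
save('w4.png',w['pixels'])
E
```

```text
clock: 10.6
tool_pos: [0.4276, -0.1702, 0.3296]
eef_rot: [0.712, -0.702, -0.001, -0.0]
contact_force: [0.1, 0.1, -1.0]
opening: 0.242
clock: 11.1
tool_pos: [0.4273, -0.2441, 0.3272]
eef_rot: [-0.503, 0.865, 0.0, -0.001]
contact_force: [-0.5, 0.9, -1.5]
opening: 0.246
clock: 11.6
tool_pos: [0.4278, -0.242, 0.328]
eef_rot: [-0.34, 0.94, -0.0, -0.0]
contact_force: [-0.2, 0.4, -0.8]
opening: 0.241
[ 0.42783133 -0.24200782  0.32795902] [-0.85529542  0.25825746 -1.47641897]Traceback (most recent call last):
  File "slope.py", line 14, in <module>
    p=np.polyfit(zb,h,1);k2=abs(np.polyval(p,zb)-h)<.006;p=np.polyfit(zb[k2],h[k2],1);print('tilt',np.degrees(np.arctan(p[0])),p,'maxlen',np.percentile(np.hypot(zb,h),99))
    raise TypeError("expected non-empty vector for x")
TypeError: expected non-empty vector for x
```

View pics/s4.png

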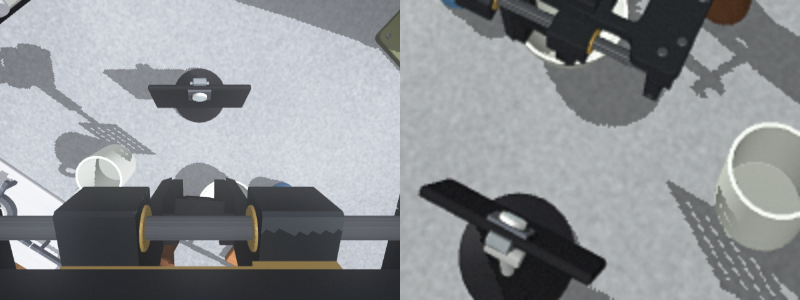

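The left view (wrist) shows the lens at about (200,97), which is full-image (320,155). The right view (side) shows the lens at about (296,440), and the gripper hides the blade. I'll refine the lens from three views, then back off briefly so the side camera can see the blade in the grip.

```bash
python3 -m inch '[[0,0.95,0.8,0,10],[0,0.95,0.9,0,10],[0,0.95,0.9,0,10],[0,0.95,0.9,0,10],[0,0.95,0.9,0,10]]'; python3 -m inch '[[0,0.95,0.6,0,10],[0,0,0,0,10],[0,0,0,0,10]]'
python3 - <<'E'
from h import *
D={'wrist':load('wrist'),'side':load('side'),'top':load('top')}
px={'wrist':(320,155),'side':(296,440),'top':(444,300)};L=[]
img={k:D[k]['pixels'] for k in D};img['top']=cv2.imread('pics/top0.png')[...,::-1]
for k in px:
    d=D[k];u,v=px[k];g=img[k].astype(float).mean(2);rr=dict(wrist=14,side=7,top=6)[k]
    m=np.zeros(g.shape,np.uint8);m[v-rr:v+rr+1,u-rr:u+rr+1]=(g[v-rr:v+rr+1,u-rr:u+rr+1]>100)
    nl,lab,st,ce=cv2.connectedComponentsWithStats(m);i=lab[v,u];c=ce[i];print(k,'comp',i,st[i],c)
    M=d['K'];A=att(d);p=d['position'];q=A@np.array([(c[0]-M[0,2])/M[0,0],-(c[1]-M[1,2])/M[1,1],-1]);q/=np.linalg.norm(q);L.append((p,q))
    dz=np.median(d['range_z'][lab==i]);print('   by depth',p+q*dz/(q@-A[:,2]))
S=sum(np.eye(3)-np.outer(q,q) for p,q in L);b=sum((np.eye(3)-np.outer(q,q))@p for p,q in L);x=np.linalg.solve(S,b);print('tri',x,[np.linalg.norm(np.cross(x-p,q)) for p,q in L])
# phone face from wrist depth
P=cloud(D['wrist']);g=img['wrist'].max(2);X=P.reshape(-1,3);k=(np.linalg.norm(X-[.384,-.28,.085],axis=1)<.085)&(X[:,2]>.05)&(g.reshape(-1)<60);X=X[k]
rng=np.random.default_rng(1);best=0
for _ in range(2000):
    a=X[rng.choice(len(X),3,False)];n=np.cross(a[1]-a[0],a[2]-a[0]);n/=np.linalg.norm(n)+1e-9
    kk=abs((X-a[0])@n)<.0015
    if kk.sum()>best and abs(n[2])<.7:best=kk.sum();K2=kk
Y=X[K2];m=Y.mean(0);V=np.linalg.svd(Y-m)[2];n=V[2]*np.sign(V[2][0]);Z=(Y-m)@V.T
lo,hi=np.percentile(Z,[1,99],axis=0);c=m+((lo+hi)/2)@V
print(best,len(X),'face n',n,np.degrees(np.arcsin(n[2])),np.degrees(np.arctan2(n[1],n[0])),'extent',hi-lo,'centre',c,'lens in face',V@(x-c))
E
python3 slope.py 25
```

```text
clock: 12.25
tool_pos: [0.4277, -0.1222, 0.4388]
eef_rot: [-0.341, 0.94, 0.0, -0.0]
contact_force: [1.1, -0.2, -1.4]
opening: 0.247
clock: 12.55
tool_pos: [0.4278, -0.0998, 0.4529]
eef_rot: [-0.341, 0.94, -0.0, -0.0]
contact_force: [0.0, -0.5, -1.2]
opening: 0.239
wrist comp 1 [306 144  29  19 427] [319.4028103  152.42388759]
   by depth [ 0.38114348 -0.27883024  0.1087624 ]
side comp 1 [289 436  14  12  95] [295.83157895 440.86315789]
   by depth [ 0.38165444 -0.28350397  0.10732788]
top comp 1 [442 298   4   4  13] [443.38461538 299.76923077]
   by depth [ 0.38073583 -0.27774125  0.10600303]
tri [ 0.38135832 -0.27962902  0.09624306] [np.float64(0.0010096792177396393), np.float64(0.0013217297884414285), np.float64(0.0010596007365878258)]
[ 0.42753179 -0.10065506  0.45229299] [ 0.65510745  0.10483627 -1.6890825 ]
0.06 62 [ 0.0306 -0.012   0.0693]
0.08 17 [ 0.0431 -0.0069  0.0955]
0.1 109 [ 0.0544 -0.0064  0.1177]
0.12 83 [0.0593 0.0007 0.1288]
0.14 93 [ 0.0692 -0.0015  0.1498]
0.16 83 [0.0786 0.0005 0.1703]
0.18 92 [ 0.0874 -0.0057  0.1893]
tilt 25.321609494891703 [ 0.47315935 -0.00179022] maxlen 0.21824003109400367
blade pts 319 w range [-0.03446824  0.03318458] dist range [0.140226   0.21874082]
blade plane n [0.73404574 0.53129371 0.42297025] elev 25.022254426789203 az 35.89657917576508Traceback (most recent call last):
  File "<stdin>", line 16, in <module>
  File "numpy/random/_generator.pyx", line 864, in numpy.random._generator.Generator.choice
ValueError: a must be a positive integer unless no samples are taken
```

The tilt is 25.0–25.3° in the grip. Two things are uncertain: the lens height (triangulation and depth disagree) and a possible 4° blade yaw. I'll check both.

Run:
```python
from h import *
W=load('wrist');T=load('top');S=load('side')
a=cv2.resize(W['pixels'][110:190,230:410],(720,320),interpolation=cv2.INTER_CUBIC)
z=W['range_z'][110:190,230:410];zz=np.clip((z-.3)/.2,0,1)*255;b=cv2.resize(cv2.applyColorMap(zz.astype(np.uint8),cv2.COLORMAP_JET),(720,320),interpolation=cv2.INTER_NEAREST)[:270]
save('w5.png',np.vstack([a,b[...,::-1]]))
P=cloud(W);X=P[125:180,230:410].reshape(-1,3);X=X[X[:,2]>.04];print(len(X))
az=np.radians(40);e=np.array([-np.sin(az),np.cos(az),0]);f=np.array([np.cos(az),np.sin(az),0])
o=np.array([.381,-.28,0]);w=(X-o)@e;h=(X-o)@f
print('width range',np.percentile(w,[.5,99.5]))
for w0 in (-.06,-.04,-.02,-.008,.02,.04):
    k=(w>w0)&(w<w0+.02);i=np.argsort(h[k]);print(w0,[tuple(np.round(q,4)) for q in np.c_[h[k],X[k][:,2]][i][::max(1,k.sum()//14)]])
# blade from side
st=r.get_state();t=st['tool_pos'];M=R.from_quat(st['eef_rot']).as_matrix();j=M[:2,1];d=np.array([j[1],-j[0]]);d*=np.sign(d[0]);print('tool az',np.degrees(np.arctan2(d[1],d[0])))
X=cloud(S).reshape(-1,3);g=S['pixels'].reshape(-1,3).mean(1)
h=(X[:,:2]-t[:2])@d;w=(X[:,:2]-t[:2])@np.array([-d[1],d[0]]);zb=t[2]-X[:,2];c,s=np.cos(np.radians(25)),np.sin(np.radians(25))
l=zb*c+h*s;n=h*c-zb*s
k=(abs(w)<.045)&(l>.05)&(l<.24)&(abs(n)<.015)
for w0 in np.arange(-.045,.045,.01):
    q=k&(w>w0)&(w<w0+.01)&(l>.13)
    if q.sum()>4:print('w%.3f'%w0,q.sum(),'n',np.round(np.percentile(n[q],[10,50,90]),4),'l',np.round(np.percentile(l[q],[1,99]),4))
q=k&(l>.135);A=np.c_[w[q],l[q],np.ones(q.sum())]
from scipy.optimize import least_squares
sol=least_squares(lambda p:A@p-n[q],[0,0,0],loss='soft_l1',f_scale=.002).x;print('slopes w,l deg',np.degrees(np.arctan(sol[:2])),sol[2])
```

```text
5964
width range [-0.07269396  0.07364116]
-0.06 [(np.float64(-0.0137), np.float64(0.1091)), (np.float64(-0.0119), np.float64(0.1112)), (np.float64(-0.0101), np.float64(0.115)), (np.float64(-0.0076), np.float64(0.1126)), (np.float64(-0.0058), np.float64(0.1121)), (np.float64(-0.0032), np.float64(0.105)), (np.float64(-0.0013), np.float64(0.1009)), (np.float64(0.0015), np.float64(0.0951)), (np.float64(0.0035), np.float64(0.0908)), (np.float64(0.0065), np.float64(0.0851)), (np.float64(0.0096), np.float64(0.0787)), (np.float64(0.0119), np.float64(0.0727)), (np.float64(0.0152), np.float64(0.0664)), (np.float64(0.0187), np.float64(0.0593)), (np.float64(0.0223), np.float64(0.0517))]
-0.04 [(np.float64(-0.0137), np.float64(0.1092)), (np.float64(-0.0119), np.float64(0.1123)), (np.float64(-0.0101), np.float64(0.1133)), (np.float64(-0.0075), np.float64(0.1133)), (np.float64(-0.0058), np.float64(0.112)), (np.float64(-0.0031), np.float64(0.1065)), (np.float64(-0.0013), np.float64(0.1026)), (np.float64(0.0015), np.float64(0.096)), (np.float64(0.0035), np.float64(0.0912)), (np.float64(0.0065), np.f
[... 2629 characters left out ...]
.float64(0.0131), np.float64(0.0719)), (np.float64(0.0165), np.float64(0.066)), (np.float64(0.019), np.float64(0.0583)), (np.float64(0.0227), np.float64(0.0506))]
tool az 39.82603823657359
w-0.045 58 n [-0.0035 -0.0031 -0.0011] l [0.1303 0.2142]
w-0.035 37 n [-0.0034 -0.003  -0.0018] l [0.1302 0.2179]
w-0.025 80 n [-0.0026 -0.0022 -0.0003] l [0.1304 0.2175]
w-0.015 59 n [-0.002  -0.0014  0.0009] l [0.1305 0.218 ]
w-0.005 38 n [-0.0016 -0.0012 -0.0009] l [0.1329 0.2174]
w0.005 68 n [-0.0007 -0.0002  0.0015] l [0.1303 0.2159]
w0.015 39 n [-0.0002  0.0002  0.0018] l [0.1301 0.2186]
w0.025 79 n [0.0004 0.0009 0.0027] l [0.1301 0.2192]
slopes w,l deg [3.33006848 0.09386174] -0.0010244916451980137
```

View pics/w5.png

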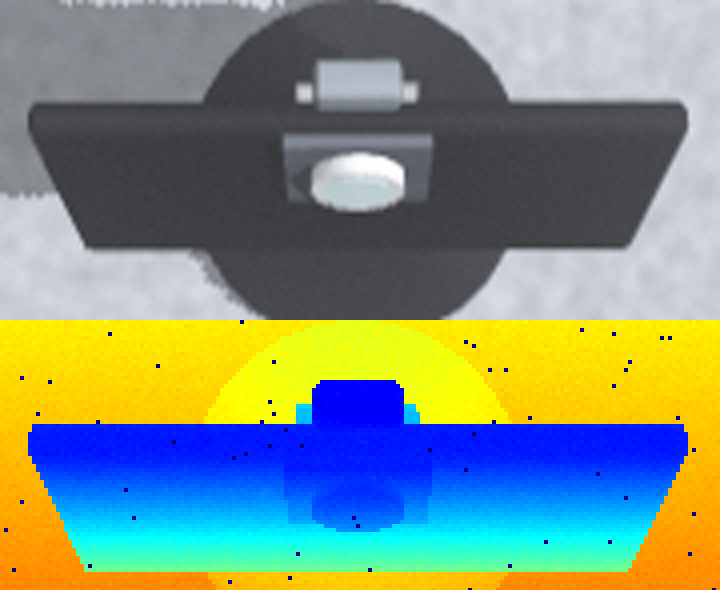

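In the enlarged wrist view the lens is a protruding barrel. Its front glass is centred at crop (358,188), so full-image (319.5,157). The blade also sits about 3.5° off in yaw. Next: a full blade fit and the target TCP.

```bash
cat > fit.py <<'E'
from h import *
W=load('wrist')
uv=[(u,v) for u in range(313,327) for v in range(154,161)];q=pts(W,uv);lens=np.median(q[q[:,2]>.05],0);print('lens',lens)
az,el=np.radians(39.95),np.radians(25.2);n=np.array([np.cos(az)*np.cos(el),np.sin(az)*np.cos(el),np.sin(el)]);y=np.array([-np.sin(az),np.cos(az),0]);up=np.cross(n,y)
def blade(S,t,M):
    j=M[:2,1];d=np.array([j[1],-j[0]]);d*=np.sign(d[0]);X=cloud(S).reshape(-1,3)
    e=np.array([-d[1],d[0]]);c,s=np.cos(np.radians(25)),np.sin(np.radians(25))
    D=np.r_[d,0];E=np.r_[e,0];Z=np.array([0,0,1.])
    l=(X-t)@(D*s-Z*c);m=(X-t)@(D*c+Z*s);w=(X-t)@E
    k=(abs(w)<.06)&(l>.136)&(l<.235)&(abs(m)<.009);X=X[k]
    for _ in range(4):
        c0=np.median(X,0);c0=X.mean(0);V=np.linalg.svd(X-c0,full_matrices=False)[2];nn=V[2]*np.sign(V[2]@np.r_[d,.3]);X=X[abs((X-c0)@nn)<.003]
    yy=np.cross([0,0,1],nn);yy/=np.linalg.norm(yy);uu=np.cross(nn,yy)
    p=np.c_[(X-c0)@yy,(X-c0)@uu].astype(np.float32);rect=cv2.minAreaRect(p*1000)
    C=c0+rect[0][0]/1000*yy+rect[0][1]/1000*uu-nn*.0015*np.sign(nn@(S['position']-c0))
    print('blade n az/el',np.degrees(np.arctan2(nn[1],nn[0])),np.degrees(np.arcsin(nn[2])),'rect',rect,'centre',C,'pts',len(X))
    return C,nn,uu,yy
if __name__=='__main__':
    st=r.get_state();t=st['tool_pos'];M=R.from_quat(st['eef_rot']).as_matrix()
    C,nn,uu,yy=blade(load('side'),t,M)
    dy=np.degrees(az-np.arctan2(nn[1],nn[0]));Rz=R.from_euler('z',dy,degrees=True).as_matrix()
    goal=lens+.15*n;tg=goal-Rz@(C-t);print('turn deg',dy,'units',dy/6,'goal',goal,'TCP target',tg,'shift units',(tg-t)/.025)
E
python3 fit.py
```

```text
lens [ 0.38423483 -0.27615854  0.10488143]
blade n az/el 36.15442978720679 25.05945747642104 rect ((1.2469520568847656, 0.36540985107421875), (83.80962371826172, 76.2060775756836), 88.91477966308594) centre [ 0.48787891 -0.0550557   0.29176069] pts 384
turn deg 3.7955702127932183 units 0.6325950354655364 goal [ 0.48828159 -0.18900756  0.16874832] TCP target [ 0.43108536 -0.23850169  0.32928062] shift units [ 0.14214292 -5.51386519 -4.92049463]
```

Run:
```python
from fit import *
P=cloud(W);X=P[125:180,230:410].reshape(-1,3);uvs=np.mgrid[125:180,230:410].transpose(1,2,0).reshape(-1,2);o=lens
m=(X-o)@n;a=(X-o)@up;w=(X-o)@y
f=(abs(w)>.03)&(abs(w)<.07)&(X[:,2]>.05)&(X[:,2]<.1);print('face m',np.median(m[f]),np.percentile(m[f],[5,95]),'w',np.percentile(w[abs(m-np.median(m[f]))<.003],[.5,50,99.5]))
b=(abs(w)<.02)&(abs(a)<.03)
print(np.histogram(m[b],np.arange(-.016,.006,.001)))
k=(abs(w)<.0045)&(abs(a)<.03)
for v in range(138,172,1):
    q=k&(uvs[:,0]==v)
    if q.sum():print(v,q.sum(),'m %.4f a %.4f'%(np.median(m[q]),np.median(a[q])))
```

```text
lens [ 0.38423483 -0.27615854  0.10488143]
face m -0.00687274274715678 [-0.00737217 -0.00633891] w [-0.07364075 -0.00021425  0.07293961]
(array([ 28,  45,  62,  81,  53,  41,  55,  52, 114, 152,  43, 244,  52,
        21,  25, 144,  43,   0,   0,   0,   0]), array([-1.60000000e-02, -1.50000000e-02, -1.40000000e-02, -1.30000000e-02,
       -1.20000000e-02, -1.10000000e-02, -1.00000000e-02, -9.00000000e-03,
       -8.00000000e-03, -7.00000000e-03, -6.00000000e-03, -5.00000000e-03,
       -4.00000000e-03, -3.00000000e-03, -2.00000000e-03, -1.00000000e-03,
        1.38777878e-17,  1.00000000e-03,  2.00000000e-03,  3.00000000e-03,
        4.00000000e-03,  5.00000000e-03]))
138 10 m -0.0121 a 0.0135
139 10 m -0.0110 a 0.0138
140 10 m -0.0103 a 0.0134
141 10 m -0.0092 a 0.0136
142 10 m -0.0084 a 0.0132
143 10 m -0.0076 a 0.0130
144 10 m -0.0073 a 0.0116
145 10 m -0.0062 a 0.0119
146 10 m -0.0052 a 0.0120
147 10 m -0.0045 a 0.0115
148 10 m -0.0046 a 0.0090
149 10 m -0.0043 a 0.0076
150 10 m -0.0035 a 0.0073
151 10 m -0.0023 a 0.0077
152 10 m -0.0015 a 0.0073
153 10 m -0.0007 a 0.0069
154 10 m -0.0003 a 0.0057
155 10 m -0.0002 a 0.0037
156 10 m -0.0000 a 0.0019
157 10 m 0.0001 a -0.0001
158 10 m -0.0002 a -0.0030
159 9 m 0.0001 a -0.0047
160 10 m -0.0000 a -0.0073
161 9 m -0.0004 a -0.0106
162 10 m -0.0004 a -0.0130
163 1 m -0.0064 a -0.0299
```

```bash
python3 -m inch '[[0,-0.8,-0.6,0.33,10],[0.06,-0.9,-0.9,0.3,10],[0.06,-0.9,-0.9,0,10],[0.05,-0.9,-0.9,0,10],[0.05,-0.9,-0.9,0,10]]'; python3 -m inch '[[0,-0.6,-0.6,0,10],[0,-0.44,-0.35,0,10],[0,0,0,0,10],[0,0,0,0,10],[0,0,0,0,10]]'
python3 - <<'E'
from h import *
s=snap('side');t=snap('top');w=snap('wrist')
print(np.mean([r.get_state()['tool_pos'] for _ in range(3)],0),r.get_state()['eef_rot'])
save('s6.png',np.hstack([cv2.resize(s['pixels'][300:480,220:460],(400,300)),cv2.resize(t['pixels'][210:330,340:500],(400,300))]))
E
```

```text
clock: 13.1
tool_pos: [0.4324, -0.212, 0.3457]
eef_rot: [-0.371, 0.929, 0.001, -0.001]
contact_force: [-0.0, -0.3, -1.7]
opening: 0.243
clock: 13.6
tool_pos: [0.4342, -0.2345, 0.3254]
eef_rot: [-0.373, 0.928, -0.0, 0.001]
contact_force: [1.0, 0.0, -0.9]
opening: 0.243
[ 0.4338423  -0.23488895  0.32506376] [-3.72343264e-01  9.28094832e-01 -5.46232730e-04  4.23519099e-04]
```

View pics/s6.png

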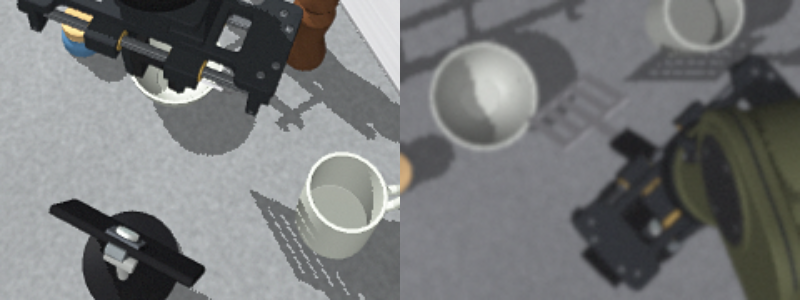

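The top view (right half) shows the blade in front of the lens side at crop (580,112), so I can fit it in place.

```bash
cat > chk.py <<'E'
from fit import *
lens0=np.load('lens.npy') if 0 else np.array([.3854,-.2751,.1015])
st=r.get_state();t=st['tool_pos'];M=R.from_quat(st['eef_rot']).as_matrix()
C,nn,uu,yy=blade(load('top'),t,M)
v=C-lens0;print('offset n,y,up',v@n,v@y,v@up,'angle',np.degrees(np.arccos(nn@n)),'shift units',(lens0+.15*n-C)/.025,'expected from TCP',t)
print('q',np.round(st['q'],3),'qd',np.abs(st['qd']).max())
E
python3 chk.py
```

```text
lens [ 0.39401239 -0.27087855  0.06595509]
blade n az/el 39.83864933264942 24.816219562661477 rect ((-0.11941909790039062, 1.2624053955078125), (75.2192153930664, 80.8289794921875), 1.0640790462493896) centre [ 0.48781963 -0.18460985  0.1640902 ] pts 386
offset n,y,up 0.15026784661834802 0.0036046302974357632 -0.0015370242124165912 angle 0.3968254705708098 shift units [ 0.06508476 -0.1335669   0.0510679 ] expected from TCP [ 0.4338423  -0.23488895  0.32506376]
q [ 1.039  0.592 -1.043  1.839  0.588  1.057  2.099] qd 0.008772699892900578
```

The blade is square within 0.4° and 150 mm away, with small offsets of about 3 mm. One small trim, then settle and check.

```bash
python3 -m inch '[[0.06,-0.04,-0.04,0,10],[0.06,-0.04,-0.05,0,10],[0,0,0,0,10],[0,0,0,0,10],[0,0,0,0,10]]'; python3 -m inch '[[0,0,0,0,10],[0,0,0,0,10],[0,0,0,0,10],[0,0,0,0,10],[0,0,0,0,10]]'
python3 - <<'E'
from h import *
s=snap('side');t=snap('top')
save('s7.png',np.hstack([cv2.resize(s['pixels'],(400,300)),cv2.resize(t['pixels'],(400,300))]))
E
python3 chk.py
```

```text
clock: 14.25
tool_pos: [0.4364, -0.2376, 0.3219]
eef_rot: [-0.372, 0.928, 0.0, -0.0]
contact_force: [-0.7, -0.4, -1.1]
opening: 0.242
clock: 14.75
tool_pos: [0.4364, -0.2376, 0.322]
eef_rot: [-0.372, 0.928, 0.0, -0.0]
contact_force: [0.2, 0.4, -1.0]
opening: 0.24
lens [ 0.39401239 -0.27087855  0.06595509]
blade n az/el 39.7799623431433 24.92411929346012 rect ((-0.1935272216796875, 0.6106071472167969), (74.93327331542969, 82.47726440429688), 1.3363550901412964) centre [ 0.48981455 -0.18748157  0.16056172] pts 384
offset n,y,up 0.14848076902564813 0.00012218198158747397 -0.00459570285852979 angle 0.31596656799704603 shift units [-0.01471184 -0.01869806  0.19220693] expected from TCP [ 0.43641343 -0.23758937  0.32200425]
q [ 1.036  0.601 -1.038  1.833  0.593  1.057  2.098] qd 0.0019860035808786933
```

View pics/s7.png

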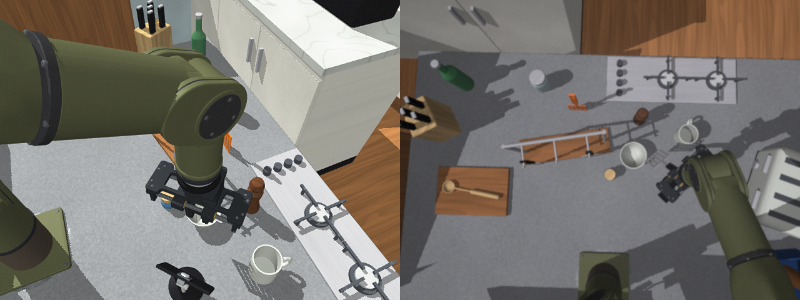

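```bash
python3 -c "
from plant import r
print(r.finish_job())"
```

```text
the job is handed in; nothing more can be done
None
```

The job is handed in at about 15 s on the robot's clock. The arm is holding the turner still in mid-air in front of the phone, handle up.

**What I did:** I gripped the turner, the middle utensil with the slotted blade, and lifted it off its hook. The tool can only yaw, so I tilted the turner about 25° in the jaws by dragging its blade tip along the worktop. I then carried it to the lens with a 40 N grip.

**Last checks, from the top camera's depth:**
- **Distance:** the blade is about 148 mm from the lens.
- **Squareness:** its face is square to the lens within about 0.3°, with about 1.3° of roll.
- **Centring:** it is within about 0.2 mm sideways. Vertically it measured 4.6 mm low. About 3 mm of that is the fit cutting off the top of the blade, so I put it at 1–2 mm low.
- **Stillness:** joint speeds are near zero and the grip opening is steady.
- **Surroundings:** the bystanders and phone look unmoved in the last pictures. The spatula and skimmer were clearly hanging in the earlier mid-task view. The last pictures are too small, and the side one too blocked by the arm, to confirm that again.

**Checks that disagreed:**
- **Lens height:** it came out between 0.096 and 0.107 m in early estimates. I used 0.1015 m, from the wrist camera's view of the front glass; the description says about 95 mm.
- **Blade yaw:** the blade sat about 3.8° off in the jaws, which I corrected by turning the tool.
- **Tip drag:** it pressed the worktop with up to about 18 N.

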